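# Unlatch the key case and stow the padlock

## Task

Put the loose brass padlock away in the grey case: lift the draw latch lever on the case's front up past centre until its wire hook drops free of the catch, raise the lid by its front tab until it stands open by itself, and set the padlock down flat inside without dropping it. Leave the hand stamp and the tape roll where they stand, and end with the lid open and the padlock lying inside.

Things in the scene. Friction and masses are not known exactly. Their poses are not given: they have to be found in the camera images.
- case: Fixed grey carry case, 104 mm deep (x), 180 mm wide (y), rim 160 mm high, with its shut lid 181 mm. Origin: centre of its underside. Its own -x points out of the front (latch, tab), roughly at the robot; +y to the left as the robot sees it. Right of it stands a fixed monitor, screen in plan from (0.22, -0.24) to (0.49, 0.22) m, 180 to 515 mm up: pass over or round it.
- case_floor (a point): Centre of the case's inner floor, 100 mm above the desk; the inside measures 92 mm (case x) by 168 mm (case y) and is 60 mm deep; walls 6 mm. Axes as the case.
- latch_lever (a joint): Angle of the draw latch's steel lever (rad): 0 = latched, hanging down the case front; grows as its free end swings out from the front and up; stop at 2.2. A sprung hook keeps it down over-centre: about 2 N at the grip to lift it, dead centre near 0.5 rad, slack after; at about 1.55 rad the hook has risen over the catch's lip and springs away. Let go, the lever falls back down, and the hook stays off.
- lever_pivot (a point): Lever's hinge line (parallel to the case's y axis), 14 mm out of the front, 147 mm above the desk, 25 mm to the -y side of the case's middle.
- lever_grip (a point): Centre of the black cross-bar at the lever's free end: 34 mm long along the case's y axis, 16 x 14 mm thick, flat ends; latched, it is 45 mm out of the front and 101 mm above the desk, 55 mm from the pivot. Taken by its two ends it can turn between the fingers while it is led round the pivot. The lid and its tab stand out 60 to 80 mm above it, so come tilted, leaning back away from the case.
- hook_bar (a point): Middle of the hook's steel cross-wire (4 mm thick, 24 mm long along the case's y axis); the wire bail hangs on the lever.
- catch_seat (a point): Seat on the lid's catch, 8.5 mm out of the lid's front, where the cross-wire sits when latched (distance 0).
- lid (a joint): Angle of the lid (rad): 0 = shut, grows as it is raised backwards, stop at 1.9. The hinge is stiff, so the lid stays where it is left; about 3 N at the tab lifts it.
- lid_tab (a point): Grip point on the lid's black pull tab, which sticks 38 mm out of the lid's front, 40 mm to the +y side of the case's middle; 24 mm wide (case y), 12 mm thick. This point is 25 mm out of the front, 170 mm above the desk when shut, 129 mm from the hinge line. Taken by its two sides it can turn between the fingers.
- lid_hinge (a point): Middle of the lid's hinge line (parallel to the case's y axis) on the back rim, 160 mm above the desk.
- padlock: Brass padlock lying on its face on the desk in front of the case, 72 x 45 x 21 mm; origin in the middle of its underside. The body (41 mm long, 45 mm wide, 20 mm high) lies at its own x = -36 to +5 mm, the steel shackle points to +x. Grasp it across the 45 mm (its y axis) at x = -15 mm. 0.13 to 0.27 kg.
- stamp: Wooden hand stamp standing upright, 26 x 54 mm, 67 mm high, by the right of the case's front; leave it. Origin under its centre.
- tape_roll: Brown packing tape roll lying flat, 104 mm across, 48 mm high, at the right side of the case; leave it. Origin under its centre.

How it is judged:
By the outcome, as a careful person would: the job done as asked, in the order asked, and still so for the second after the job is handed in, with the robot touching nothing.
It also fails if it takes over 72 s, if anything falls off the work surface, if the arm or the gripper's body presses on something with over 40 N, if the wrist force passes 120 N, or if a joint passes its speed limit or range.

## Robot

A 7-joint arm with a two-finger parallel gripper is mounted at the origin on a cart in front of the work surface, level with it; the furniture and walls round the work are solid. World frame = base frame: x ahead of the robot, y to its left, z up, the work surface at z = 0. Lengths are in m, angles in rad, forces in N, time in s.
With the tool pointing down it reaches from about 0.4 to 0.9 m from the base axis. Payload 5.6 kg.
Tool frame: the origin (TCP) lies on the centre line of the jaws, within the pads' length; the fingertips stand 11 mm ahead of it and the grasp point (between the pads) lies 8 mm behind it; z points along the fingers, y is the line along which they close (so a half turn about z gives the same grasp; the last joint's range is limited). The gripper opens to 92 mm and grips with 3 to 60 N. Pads are 20 mm wide; open, the fingers measure 128 mm over their backs; the gripper's body (75 mm by 189 mm) begins 69 mm behind the grasp point.
Start: joints at [1.223, 0.468, -0.012, 1.603, 0.006, 1.071, -0.056], TCP at [0.195, -0.62, 0.204] pointing down, gripper open.
Joint ranges: [-2.53, 2.53], [-0.31, 2.02], [-1.57, 1.55], [0.28, 2.44], [-1.29, 4.43], [0.15, 1.84], [-2.92, 2.92]. Speed limits (rad/s): [2.57, 2.57, 3.14, 3.14, 3.14, 3.14, 3.14].

## Interface

Orientations are given as a 3x3 rotation matrix whose columns are the frame's x, y, z axes.
In Python, from workcell import read_state, read_camera, finish_job, recognise gives the robot as it stands. The module is installed in compiled form; this text tells all that it offers.
- The arm moves only by the tool drive_tool, never from a script. Its argument "steps" is a list that holds one entry, the list of rows, each a list of 7 numbers: the opening, from -1 (shut) to 1 (fully open), so that 0 is half open, then the shift along the tool's x, y, z in mm, then the turn, a rotation vector about the tool's x, y, z in units of 5 degrees (1.0 is 5 degrees). A call has 1 to 12 rows; each row shifts and turns the commanded pose from where the row before left it, along the tool's axes as they then stand; what a row does not reach is not made up. A row lasts 1/12 s, in which the tool goes at most 41.7 mm and 7.16 degrees, less where a joint would pass 70% of its speed; a pose out of reach is approached as far as the arm can. A call is refused whole if a number of a shift passes 41.7 or a number of a turn 1, either way. A call with a gripper value outside its range is refused whole. The fingers move at their own pace and stop on an object; "grip_force" is the grip in N (left out, the last holds). Time passes only in rows, so rows that do not move let the fingers close. It gives the time, the measured TCP pose, the force, the opening and the grip force at its end, in the units of the state.
- read_state(): the state, without advancing time (a new reading comes with each control period).
- read_camera(name): name is "scene" or "top" or "wrist"; returns a dict with "img" (420x560x3 uint8, red, green, blue), "K" (3x3 intrinsics, pixels), "R" (3x3) and "t" (3): a world point X has camera coordinates R X + t; the wrist camera has in their place "T_tool_cam" (4x4, takes a point from camera to tool coordinates, whose origin is the TCP and whose axes are the flange's). Camera axes: x right, y down, z forward; pixel columns grow to the right and rows downward; lengths in m; the calibration is good to about 2 mm. A picture is of the moment at which its call begins: read the wrist's pose just before it. There is no depth.
- finish_job(): hands the job in; it is judged then, once.
Trained networks look in the newest picture that a camera, given by its name, has taken for a name from the list of things; names that differ only in an ending like _2 or _b are one class to them, and where a whole thing is asked for, a point or a joint stands for the part that bears it (a point fixed in the world has none). Each returns a list of dicts, best first, with "score" (0 to 1); they miss things now and then, are a little off and sometimes report something else, mostly with a low value. They report only what shows in the picture. A call takes as long as a camera call.
- recognise(camera, name): "rect" ([centre column, centre row, width, height] in pixels, round what is visible of it).
The state is a dict: "t": time; "q": joint angles; "joint_vel": joint speeds; "effort": joint torques, N m; "tool_pos": TCP position; "eef_rot": TCP orientation; "contact_force": force on the tool from outside, world axes, zero at the start; "torque": the same for the moment, N m; "width": finger opening in m; "grip_force": force on a finger pad.
Only numpy, scipy, OpenCV 4.12 (cv2) and the standard library are available. Lean on these libraries where they do the work, as an engineer would, in place of code of your own. Each camera call takes 0.05 s, during which the arm holds its last target. There are 200 camera calls.

## Working session

There is one attempt and no reset: what is moved stays moved. The work goes in short steps, Python scripts to look and compute and a tool call to move; the robot and the scene stay as the last step left them, time stands still between calls to the robot, and variables do not carry over. Pictures are saved under pics/ and viewed, at most 10 in all, crops included, and the job is handed in when it is done.

Besides the shell and the picture viewer there is one more tool, called after "Emit:" as a command line: name --argument value ..., lists and objects as JSON in quotes. drive_tool: Moves the arm, as the interface text tells. Its arguments: {"type":"object","properties":{"steps":{"type":"array","items":{"type":"array","items":{"type":"array","items":{"type":"number"}}}},"grip_force":{"type":"number"}},"required":["steps"]}

```bash
mkdir -p pics; cat > h.py <<'E'
import numpy as np, cv2
from workcell import read_state, read_camera, finish_job, recognise
def ray(c,px):
    d=np.linalg.inv(c["K"])@np.array([px[0],px[1],1.]); return -c["R"].T@c["t"], c["R"].T@d
def atz(c,px,z):
    o,d=ray(c,px); return o+d*(z-o[2])/d[2]
def proj(c,X):
    p=c["K"]@(c["R"]@np.array(X)+c["t"]); return p[:2]/p[2]
def save(c,n): cv2.imwrite("pics/"+n+".png",cv2.cvtColor(c["img"],cv2.COLOR_RGB2BGR))
E
python3 - <<'E'
from h import *
np.set_printoptions(precision=3,suppress=True)
for n in("scene","top"):
    c=read_camera(n); save(c,n+"0"); o=-c["R"].T@c["t"]; print(n,o,c["R"].tolist(),c["K"][0,0])
    for k in("case","latch_lever","lever_grip","lid","lid_tab","padlock","stamp","tape_roll","hook_bar"):
        r=recognise(n,k); 
        for d in r[:2]: print(k,round(d["score"],2),np.array(d["rect"]),atz(c,d["rect"][:2],0.01))
s=read_state(); print(s["tool_pos"],s["eef_rot"],s["width"])
E
```

```text
scene [0.067 0.763 0.763] [[-0.686007904105267, -0.727591750278635, -0.0018440259139442044], [-0.5460741762022666, 0.5165361075272671, -0.6595403275809567], [0.48082860729174065, -0.4514429028648606, -0.7516669181644443]] 426.7042975966306
case 0.57 [252.3 230.7 112.7 134.7] [0.536 0.405 0.01 ]
latch_lever 0.76 [292.9 227.6  23.   42.7] [0.48  0.333 0.01 ]
lever_grip 0.65 [293.6 229.4  24.2  32.6] [0.475 0.335 0.01 ]
lever_grip 0.29 [247.4 211.4  97.7  89.5] [0.586 0.376 0.01 ]
lid 0.73 [246.2 213.3  96.   90.6] [0.584 0.381 0.01 ]
lid_tab 0.94 [247.2 211.4  95.4  90.9] [0.587 0.376 0.01 ]
padlock 0.96 [358.8 261.8  37.6  24. ] [0.319 0.296 0.01 ]
padlock 0.7 [315.  220.1  17.8  29.6] [0.46  0.281 0.01 ]
stamp 0.88 [316.8 220.   13.1  31.8] [0.458 0.277 0.01 ]
stamp 0.25 [245.6 208.9  98.4  90. ] [0.595 0.374 0.01 ]
tape_roll 0.51 [278.1 174.2  24.7  10.5] [0.627 0.24  0.01 ]
top [0.367 0.373 0.945] [[-0.020973735757968532, -0.999777125226545, -0.002408792664489176], [-0.9858285073772411, 0.02108209163299258, -0.16642625830901578], [0.16643994848207586, -0.0011159238879460875, -0.9860509612911295]] 415.5251891216613
case 0.74 [244.5 230.1 101.   99.5] [0.487 0.466 0.01 ]
latch_lever 0.54 [273.2 257.6  22.8  28.7] [0.424 0.402 0.01 ]
lever_grip 0.5 [274.2 258.8  21.3  25.1] [0.421 0.4   0.01 ]
lever_grip 0.37 [244.8 229.7 108.6  94.6] [0.488 0.465 0.01 ]
lid 0.72 [245.6 228.5 108.1  98.3] [0.491 0.464 0.01 ]
lid_tab 0.61 [242.7 229.5 108.4  90.4] [0.489 0.47  0.01 ]
padlock 0.61 [322.9 305.   35.1  33.3] [0.318 0.294 0.01 ]
stamp 0.64 [324.1 243.4  20.3  26.1] [0.453 0.287 0.01 ]
tape_roll 0.97 [317.2 185.6  52.9  46.9] [0.587 0.298 0.01 ]
hook_bar 0.57 [244.3 228.6 106.   95. ] [0.491 0.467 0.01 ]
[ 0.195 -0.62   0.205] [[ 0.954  0.3   -0.   ]
 [ 0.3   -0.954 -0.   ]
 [-0.     0.    -1.   ]] 0.09216097849557472
```

```bash
python3 - <<'E'
import cv2
a=cv2.imread("pics/scene0.png")[130:290,180:400]; b=cv2.imread("pics/top0.png")[150:340,170:370]
cv2.imwrite("pics/sc.png",cv2.resize(a,(800,582),interpolation=cv2.INTER_CUBIC)); cv2.imwrite("pics/tc.png",cv2.resize(b,(630,598),interpolation=cv2.INTER_CUBIC))
E
```

```text
(no output)
```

View pics/sc.png

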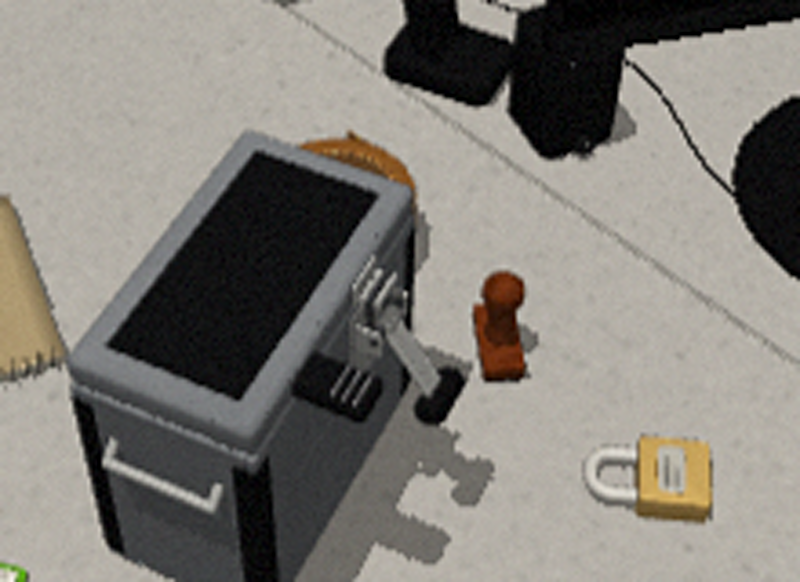

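View pics/tc.png

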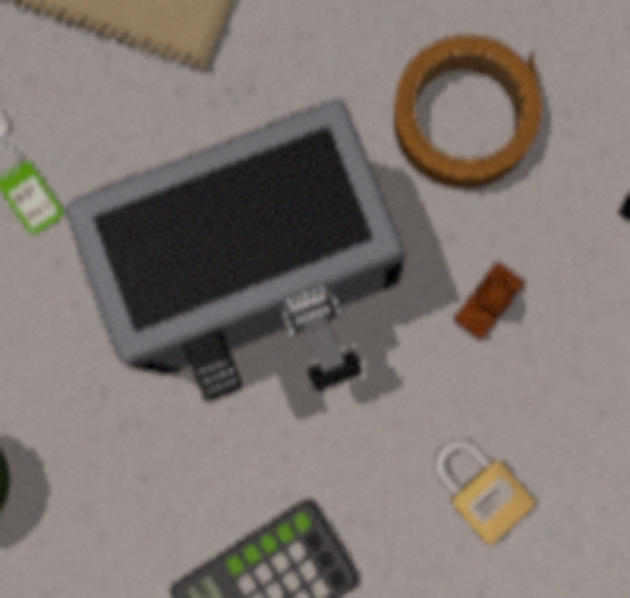

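View pics/scene0.png

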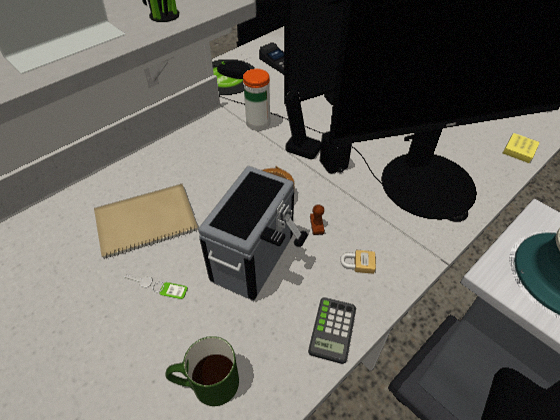

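```bash
cat >> h.py <<'E'
T=lambda p:np.array(p)/3.15+[170,150]
S=lambda p:np.array(p)/3.636+[180,130]
E
python3 - <<'E'
from h import *
from scipy.optimize import least_squares
np.set_printoptions(precision=4,suppress=True)
t=read_camera("top"); s=read_camera("scene")
L=[]
for X,pt in [((.052,.09,.181),(68,203)),((.052,-.09,.181),(342,98)),((-.052,-.09,.181),(405,250)),((-.052,.09,.181),(130,364)),((-.09,.04,.174),(222,393)),((-.097,-.025,.103),(335,368))]:
    L.append((t,X,T(pt)))
for X,pt in [((.052,-.09,.181),(250,130)),((-.052,-.09,.181),(415,188)),((.052,.09,.181),(70,368)),((-.097,-.025,.101),(440,396)),((-.09,.04,.172),(365,412))]:
    L.append((s,X,S(pt)))
def W(p,X):
    c,d=np.cos(p[2]),np.sin(p[2]); return np.array([p[0]+c*X[0]-d*X[1],p[1]+d*X[0]+c*X[1],X[2]])
f=lambda p:np.concatenate([proj(c,W(p,X))-px for c,X,px in L])
r=least_squares(f,[.5,.42,0.3],loss="soft_l1"); print(r.x,np.degrees(r.x[2])); print(f(r.x).reshape(-1,2))
p=r.x
for n,X in dict(pivot=(-.066,-.025,.147),grip=(-.097,-.025,.101),tab=(-.077,.04,.17),hinge=(.052,0,.16),floor=(0,0,.1)).items(): print(n,W(p,X))
for q in [(493,459),(537,500),(493,544),(453,500)]: print("pad",atz(t,T(q),.02))
print("shackle tip",atz(t,T((450,445)),.01), "body scene",atz(s,S((676,470)),.02))
print("stamp",atz(t,T((490,300)),.02),"tape",atz(t,T((468,110)),.048))
E
```

```text
[0.4804 0.4507 0.3571] 20.458787299102184
[[-2.9369 -0.4008]
 [-0.1454 -1.7619]
 [ 0.4314  0.7294]
 [-3.6672  0.6856]
 [ 0.4884  0.8796]
 [-0.0989  0.6382]
 [-1.2508 -0.9458]
 [ 1.0713 -0.3969]
 [-2.1726 -2.1533]
 [ 0.1349  0.4596]
 [ 3.0784 -2.9143]]
pivot [0.4273 0.4042 0.147 ]
grip [0.3982 0.3933 0.101 ]
tab [0.3942 0.4612 0.17  ]
hinge [0.5291 0.4689 0.16  ]
floor [0.4804 0.4507 0.1   ]
pad [0.3378 0.2866 0.02  ]
pad [0.3094 0.2573 0.02  ]
pad [0.2806 0.2888 0.02  ]
pad [0.3106 0.3152 0.02  ]
shackle tip [0.3477 0.3155 0.01  ] body scene [0.3096 0.2867 0.02  ]
stamp [0.4481 0.2846 0.02  ] tape [0.5796 0.2978 0.048 ]
```

Emit:
drive_tool --steps '[[[1, 0, 0, -39, 0, 0, 0], [1, 0, 0, -39, 0, 0, 0], [1, 0, 0, -39, 0, 0, 0], [1, 0, 0, -39, 0, 0, 0], [1, 0, 0, -39, 0, 0, 0], [1, 0, 0, -39, 0, 0, 0], [1, 0, 0, -39, 0, 0, 0], [1, 0, 0, -39, 0, 0, 0], [1, 0, 0, -39, 0, 0, 0], [1, 0, 0, -39, 0, 0, 0], [1, 0, 0, 0, 0, 0, 0]]]'

```text
t: 2.02
tool_pos: [0.1915, -0.6191, 0.5907]
eef_rot: [[0.956, 0.295, 0.005], [0.295, -0.955, -0.027], [-0.003, 0.027, -1.0]]
contact_force: [-2.2, 0.3, 0.8]
width: 0.0921
grip_force: 0.0
```

```bash
cat >> h.py <<'E'
CASE=np.array([.4804,.4507,.3571])
def W(X,p=CASE):
    c,d=np.cos(p[2]),np.sin(p[2]); return np.array([p[0]+c*X[0]-d*X[1],p[1]+d*X[0]+c*X[1],X[2]])
def rel(P,s=None):
    s=s or read_state(); return 1e3*s["eef_rot"].T@(np.array(P)-s["tool_pos"])
E
python3 - <<'E'
from h import *
np.set_printoptions(precision=3,suppress=True)
s=read_state(); print(s["tool_pos"],s["q"],s["t"])
c=read_camera("wrist"); print(c["T_tool_cam"])
P=s["tool_pos"]
for a in [(.45,-.25,.59),(.45,.15,.59),(.33,.36,.55)]:
    print(a,1e3*s["eef_rot"].T@(np.array(a)-P)); P=np.array(a)
E
```

```text
[ 0.191 -0.619  0.591] [ 1.092  0.363  0.213  0.919 -0.075  1.839 -0.002] 2.0167
[[ 0.001 -0.972 -0.236  0.066]
 [ 1.     0.001  0.     0.001]
 [ 0.    -0.236  0.972 -0.18 ]
 [ 0.     0.     0.     1.   ]]
(0.45, -0.25, 0.59) [ 355.817 -276.432   -7.864]
(0.45, 0.15, 0.59) [ 117.889 -382.084  -10.692]
(0.33, 0.36, 0.55) [ -52.658 -237.039   33.759]
```

Emit:
drive_tool --steps '[[[1, 0, -38, 0, 0, 0, 0], [1, 0, -38, 0, 0, 0, 0], [1, 0, -38, 0, 0, 0, 0], [1, 0, -36, 0, 0, 0, 0], [1, 0, 0, 0, 0, 0, 0]]]'

```text
t: 2.48
tool_pos: [0.1476, -0.4687, 0.5826]
eef_rot: [[0.953, 0.301, 0.005], [0.301, -0.953, -0.012], [0.001, 0.013, -1.0]]
contact_force: [0.6, -1.5, 1.7]
width: 0.0922
grip_force: 0.0
```

```bash
python3 - <<'E'
from h import *
from scipy.spatial.transform import Rotation as Ro
np.set_printoptions(precision=3,suppress=True)
s=read_state(); print(s["tool_pos"],s["q"],s["eef_rot"])
p=s["tool_pos"]; R=s["eef_rot"]; r=np.hypot(*p[:2]); a=np.arctan2(p[1],p[0]); yaw=np.arctan2(R[1,0],R[0,0])
N=36; a1=np.radians(46); y1=np.radians(200.5); 
print(np.degrees([a,yaw]),r,"turn/row",np.degrees(y1-yaw)/N/5)
P=p
for i in range(N):
    f=(i+1)/N; A=a+(a1-a)*f; y=yaw+(y1-yaw)*i/N
    Q=np.array([r*np.cos(A),r*np.sin(A)]); X=np.array([np.cos(y),np.sin(y)]);Y=np.array([np.sin(y),-np.cos(y)])
    d=Q-P[:2]; print(i,np.round([1e3*d@X,1e3*d@Y],1)); P=Q
E
```

```text
[ 0.148 -0.469  0.583] [ 1.046  0.037  0.16   1.329 -0.006  1.763 -0.06 ] [[ 0.953  0.301  0.005]
 [ 0.301 -0.953 -0.012]
 [ 0.001  0.013 -1.   ]]
[-72.524  17.543] 0.4913678562816476 turn/row 1.0164258369117145
0 [28.2 -0.8]
1 [28.2  0.1]
2 [28.2  1. ]
3 [28.2  1.9]
4 [28.1  2.7]
5 [28.   3.6]
6 [27.9  4.5]
7 [27.7  5.4]
8 [27.5  6.2]
9 [27.3  7.1]
10 [27.1  7.9]
11 [26.8  8.8]
12 [26.5  9.6]
13 [26.2 10.4]
14 [25.9 11.2]
15 [25.5 12.1]
16 [25.1 12.8]
17 [24.7 13.6]
18 [24.3 14.4]
19 [23.8 15.1]
20 [23.3 15.9]
21 [22.8 16.6]
22 [22.3 17.3]
23 [21.8 18. ]
24 [21.2 18.7]
25 [20.6 19.3]
26 [20.  19.9]
27 [19.3 20.6]
28 [18.7 21.2]
29 [18.  21.7]
30 [17.3 22.3]
31 [16.6 22.8]
32 [15.9 23.3]
33 [15.2 23.8]
34 [14.4 24.3]
35 [13.7 24.7]
```

Emit:
drive_tool --steps '[[[1, 28, -1, 0, 0, 0, -1], [1, 28, 0, 0, 0, 0, -1], [1, 28, 1, 0, 0, 0, -1], [1, 28, 2, 0, 0, 0, -1], [1, 28, 3, 0, 0, 0, -1], [1, 28, 4, 0, 0, 0, -1], [1, 28, 4.5, 0, 0, 0, -1], [1, 28, 5, 0, 0, 0, -1], [1, 27.5, 6, 0, 0, 0, -1], [1, 27, 7, 0, 0, 0, -1], [1, 27, 8, 0, 0, 0, -1], [1, 27, 9, 0, 0, 0, -1]]]'

```text
t: 3.48
tool_pos: [0.4161, -0.2745, 0.5784]
eef_rot: [[0.212, 0.977, 0.002], [0.977, -0.212, -0.011], [-0.01, 0.004, -1.0]]
contact_force: [-0.3, 0.4, 0.0]
width: 0.0913
grip_force: 0.0
```

Emit:
drive_tool --steps '[[[1, 26.5, 9.5, 0, 0, 0, -1], [1, 26, 10.5, 0, 0, 0, -1], [1, 26, 11, 0, 0, 0, -1], [1, 25.5, 12, 0, 0, 0, -1], [1, 25, 13, 0, 0, 0, -1], [1, 24.5, 13.5, 0, 0, 0, -1], [1, 24, 14.5, 0, 0, 0, -1], [1, 24, 15, 0, 0, 0, -1], [1, 23, 16, 0, 0, 0, -1], [1, 23, 16.5, 0, 0, 0, -1], [1, 22, 17, 0, 0, 0, -1], [1, 22, 18, 0, 0, 0, -1]]]'

```text
t: 4.48
tool_pos: [0.4996, 0.046, 0.5749]
eef_rot: [[-0.74, 0.672, 0.001], [0.672, 0.74, -0.012], [-0.009, -0.008, -1.0]]
contact_force: [0.7, -0.2, -0.4]
width: 0.0919
grip_force: 0.0
```

Emit:
drive_tool --steps '[[[1, 21, 18.5, 0, 0, 0, -1], [1, 20.5, 19, 0, 0, 0, -1], [1, 20, 20, 0, 0, 0, -1], [1, 19, 20.5, 0, 0, 0, -1], [1, 19, 21, 0, 0, 0, -1], [1, 18, 22, 0, 0, 0, -1], [1, 17, 22, 0, 0, 0, -1], [1, 16.5, 23, 0, 0, 0, -1], [1, 16, 23, 0, 0, 0, -1], [1, 15, 24, 0, 0, 0, -1], [1, 14, 24, 0, 0, 0, -1], [1, 14, 25, 0, 0, 0, -1]]]'

```text
t: 5.48
tool_pos: [0.3654, 0.3491, 0.5709]
eef_rot: [[-0.952, -0.305, 0.002], [-0.305, 0.952, -0.013], [0.002, -0.013, -1.0]]
contact_force: [0.1, -0.5, -0.2]
width: 0.0916
grip_force: 0.0
```

```bash
python3 - <<'E'
from h import *
np.set_printoptions(precision=3,suppress=True)
s=read_state(); print(s["t"],s["tool_pos"],s["q"],s["eef_rot"],s["contact_force"])
E
```

```text
5.4833 [0.365 0.349 0.571] [-0.096  0.171 -0.886  1.264  0.144  1.777  0.934] [[-0.952 -0.305  0.002]
 [-0.305  0.952 -0.013]
 [ 0.002 -0.013 -1.   ]] [ 0.057 -0.519 -0.218]
```

Emit:
drive_tool --steps '[[[1, 0, 0, 30, 0, 0, -0.6], [1, 0, 0, 30, 0, -1, 0], [1, 0, 0, 30, 0, -1, 0], [1, 0, 0, 20, 0, -1, 0], [1, 0, 0, 20, 0, -1, 0], [1, 0, 0, 0, 0, -1, 0], [1, 0, 0, 0, 0, -1, 0], [1, 0, 0, 0, 0, -1, 0], [1, 0, 0, 0, 0, -1, 0], [1, 0, 0, 0, 0, 0, 0]]]'

```text
t: 6.32
tool_pos: [0.3733, 0.3507, 0.4389]
eef_rot: [[-0.722, -0.355, 0.594], [-0.286, 0.935, 0.211], [-0.63, -0.018, -0.776]]
contact_force: [-0.7, 1.0, 0.3]
width: 0.092
grip_force: 0.0
```

```bash
python3 - <<'E'
from h import *
np.set_printoptions(precision=3,suppress=True)
s=read_state(); print(s["t"],s["tool_pos"],s["q"],s["eef_rot"]); print(rel(W((-.1626,-.025,.179)),s))
E
```

```text
6.3167 [0.373 0.351 0.439] [-0.15  -0.306 -0.727  2.021  0.212  0.775  0.917] [[-0.722 -0.355  0.594]
 [-0.286  0.935  0.211]
 [-0.63  -0.018 -0.776]]
[184.472  35.944 184.3  ]
```

```bash
python3 - <<'E'
from h import *
np.set_printoptions(precision=3,suppress=True)
print(rel(W((-.146,-.025,.166)))/8)
E
```

```text
[22.471  4.51  25.607]
```

Emit:
drive_tool --steps '[[[1, 22.5, 4.5, 25.5, 0, 0, 0], [1, 22.5, 4.5, 25.5, 0, 0, 0], [1, 22.5, 4.5, 25.5, 0, 0, 0], [1, 22.5, 4.5, 25.5, 0, 0, 0], [1, 22.5, 4.5, 25.5, 0, 0, 0], [1, 22.5, 4.5, 25.5, 0, 0, 0], [1, 22.5, 4.5, 25.5, 0, 0, 0], [1, 22.5, 4.5, 25.5, 0, 0, 0], [1, 0, 0, 0, 0, 0, 0], [1, 0, 0, 0, 0, 0, 0]]]'

```text
t: 7.15
tool_pos: [0.355, 0.3579, 0.2073]
eef_rot: [[-0.746, -0.342, 0.571], [-0.302, 0.938, 0.168], [-0.594, -0.047, -0.803]]
contact_force: [0.4, 0.2, 0.3]
width: 0.0918
grip_force: 0.0
```

```bash
cat >> h.py <<'E'
def wcam():
    s=read_state(); c=read_camera("wrist"); M=np.eye(4); M[:3,:3]=s["eef_rot"]; M[:3,3]=s["tool_pos"]
    V=np.linalg.inv(M@c["T_tool_cam"]); c["R"]=V[:3,:3]; c["t"]=V[:3,3]; return s,c
E
python3 - <<'E'
from h import *
np.set_printoptions(precision=3,suppress=True)
s,c=wcam(); print(s["tool_pos"],s["q"],s["eef_rot"])
for n,X in dict(gripL=(-.097,-.008,.101),gripR=(-.097,-.042,.101),tab=(-.09,.04,.17),tl=(-.052,.09,.181),tr=(-.052,-.09,.181)).items():
    q=proj(c,W(X)); print(n,q); cv2.circle(c["img"],tuple(int(v) for v in q),3,(255,0,0),1)
for k in ("lever_grip","lid_tab","latch_lever"):
    for d in recognise("wrist",k)[:2]: print(k,d["score"],np.array(d["rect"]))
save(c,"w1")
E
```

```text
[0.355 0.358 0.207] [ 0.035  0.235 -1.278  2.304  1.245  0.757 -0.211] [[-0.746 -0.342  0.571]
 [-0.302  0.938  0.168]
 [-0.594 -0.047 -0.803]]
gripL [323.086 178.245]
gripR [286.858 177.19 ]
tab [385.16  246.761]
tl [434.106 282.977]
tr [229.812 274.798]
lever_grip 0.75 [302.6 216.7  37.9  98.8]
lid_tab 0.71 [303.1 272.9 143.6  39.6]
lid_tab 0.34 [232.4  28.6  63.5  56.1]
latch_lever 0.71 [304.6 218.7  39.1  95.8]
```

View pics/w1.png

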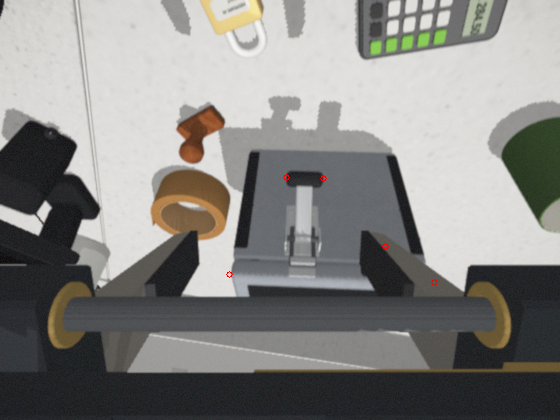

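```bash
cat >> h.py <<'E'
from scipy.spatial.transform import Rotation as Ro
def Rt(th,yaw=CASE[2]):  # tool tilted th deg back from the case, x_tool away from case
    a=np.radians(th); xc=np.array([np.cos(yaw),np.sin(yaw),0]); z=np.sin(a)*xc-np.cos(a)*np.array([0,0,1]); y=np.array([-np.sin(yaw),np.cos(yaw),0])
    return np.column_stack([np.cross(y,z),y,z])
def go(P,R,s=None):
    s=s or read_state(); print("t",round(s["t"],2),"rel mm",np.round(rel(P,s),1),"rot/5deg",np.round(np.degrees(Ro.from_matrix(s["eef_rot"].T@R).as_rotvec())/5,2),"q",np.round(s["q"],2),"F",np.round(s["contact_force"],1),"w",round(s["width"],4),"g",round(s["grip_force"],1))
def case(s=None): # tcp in case frame, grasp point too
    s=s or read_state(); d=np.array([s["tool_pos"],s["tool_pos"]-.008*s["eef_rot"][:,2]])-[CASE[0],CASE[1],0]; c,k=np.cos(CASE[2]),np.sin(CASE[2])
    return np.round(np.column_stack([c*d[:,0]+k*d[:,1],-k*d[:,0]+c*d[:,1],d[:,2]])*1e3,1)
E
python3 - <<'E'
from h import *
R=Rt(38); B=W((-.097,-.025,.101)); go(B-.06*R[:,2],R); go(B+.008*R[:,2],R); print(case())
E
```

```text
t 7.35 rel mm [27.4 23.6 57.2] rot/5deg [-0.54 -0.18  0.21] q [ 0.04  0.22 -1.28  2.3   1.25  0.76 -0.21] F [ 0.8 -0.7 -0.2] w 0.0921 g 0.0
t 7.35 rel mm [ 26.3  26.8 125.1] rot/5deg [-0.54 -0.18  0.21] q [ 0.04  0.22 -1.28  2.3   1.25  0.76 -0.21] F [ 0.8 -0.7 -0.2] w 0.0921 g 0.0
[[-146.9  -45.4  211.5]
 [-151.8  -45.   217.9]]
```

Emit:
drive_tool --steps '[[[0.3, 7, 6, 14, -0.3, 0, 0.1], [0.3, 7, 6, 14, -0.2, 0, 0.1], [0.3, 7, 6, 14, 0, -0.2, 0], [0.3, 6, 6, 14, 0, 0, 0], [0.3, 0, 0, 0, 0, 0, 0]]]'

```text
t: 7.77
tool_pos: [0.3617, 0.3821, 0.1474]
eef_rot: [[-0.74, -0.348, 0.576], [-0.277, 0.937, 0.211], [-0.614, -0.003, -0.79]]
contact_force: [-0.3, -0.2, 0.2]
width: 0.061
grip_force: 0.0
```

```bash
python3 - <<'E'
from h import *
R=Rt(38); B=W((-.097,-.025,.101)); go(B+.008*R[:,2],R); print(case())
E
```

```text
t 7.77 rel mm [-1.7 -2.  68.1] rot/5deg [-0.04 -0.03  0.01] q [-0.19  0.43 -1.11  2.34  1.57  0.84 -0.54] F [-0.3 -0.2  0.2] w 0.061 g 0.0
[[-135.2  -22.7  147.4]
 [-140.1  -22.7  153.8]]
```

Emit:
drive_tool --steps '[[[0.3, -0.5, -0.5, 17, 0, 0, 0], [0.3, -0.5, -0.5, 17, 0, 0, 0], [0.3, -0.5, -0.5, 17, 0, 0, 0], [0.3, 0, -0.5, 17, 0, 0, 0], [0.3, 0, 0, 0, 0, 0, 0]]]'

```text
t: 8.18
tool_pos: [0.4045, 0.3944, 0.0956]
eef_rot: [[-0.74, -0.345, 0.578], [-0.274, 0.939, 0.21], [-0.615, -0.003, -0.789]]
contact_force: [-0.1, -0.2, 1.0]
width: 0.0595
grip_force: 0.0
```

```bash
python3 - <<'E'
from h import *
R=Rt(38); B=W((-.097,-.025,.101)); go(B+.008*R[:,2],R); print(case())
s,c=wcam(); im=c["img"]; save(c,"w2")
for d in recognise("wrist","lever_grip")[:2]: print(d["score"],np.array(d["rect"]))
print(proj(c,B))
E
```

```text
t 8.18 rel mm [ 1.6  1.2 -0.1] rot/5deg [-0.06 -0.02 -0.02] q [-0.24  0.6  -0.99  2.3   1.78  0.89 -0.63] F [-0.1 -0.2  1. ] w 0.0595 g 0.0
[[-90.7 -26.2  95.6]
 [-95.7 -26.1 101.9]]
0.72 [279.2 298.8  62.2 142.8]
0.18 [126.2 165.5  78.1  92.2]
[282.64208724 242.91515879]
```

View pics/w2.png

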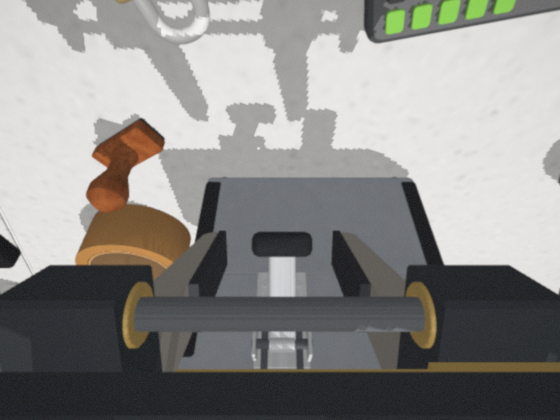

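Emit:
drive_tool --steps '[[[-0.4, 1, 0, 0, 0, 0, 0], [-0.4, 0, 0, 0, 0, 0, 0], [-0.4, 0, 0, 0, 0, 0, 0], [-0.4, 0, 0, 0, 0, 0, 0], [-0.4, 0, 0, 0, 0, 0, 0], [-0.4, 0, 0, 0, 0, 0, 0]]]' --grip_force 15

```text
t: 8.78
tool_pos: [0.401, 0.3947, 0.0948]
eef_rot: [[-0.738, -0.349, 0.577], [-0.278, 0.937, 0.212], [-0.615, -0.004, -0.789]]
contact_force: [-1.2, -4.6, 6.9]
width: 0.0333
grip_force: 15.0
```

```bash
python3 - <<'E'
from h import *
s=read_state(); R=s["eef_rot"]; print(case(s),s["width"],s["grip_force"],s["contact_force"])
g=s["tool_pos"]-.008*R[:,2]; P=W((-.066,-.025,.147)); 
# arc about pivot in case plane
cs=case(s)[1]; v0=np.array([-cs[0]-66,cs[2]-147]); print(v0,np.hypot(*v0),np.degrees(np.arctan2(v0[0],-v0[1])))
a0=np.arctan2(v0[0],-v0[1]); r=np.hypot(*v0); xc=W((1,0,0))-W((0,0,0))
prev=v0
for k in range(1,24):
    a=a0+1.9*k/23; v=r*np.array([np.sin(a),-np.cos(a)]); d=v-prev; prev=v
    w=-d[0]*xc+np.array([0,0,d[1]]); print(k,round(1.9*k/23,2),np.round(R.T@w,1))
E
```

```text
[[-93.9 -24.7  94.8]
 [-98.9 -24.6 101.1]] 0.033294888027833064 15.001988857984543 [-1.20128935 -4.5921962   6.91367889]
[ 32.9 -45.9] 56.473179474862235 35.63203057537617
1 0.08 [ 1.1 -0.  -4.5]
2 0.17 [ 0.8 -0.  -4.6]
3 0.25 [ 0.4 -0.  -4.6]
4 0.33 [-0.  -0.  -4.7]
5 0.41 [-0.4 -0.  -4.6]
6 0.5 [-0.8 -0.  -4.6]
7 0.58 [-1.2 -0.  -4.5]
8 0.66 [-1.5 -0.  -4.4]
9 0.74 [-1.9 -0.  -4.3]
10 0.83 [-2.2 -0.  -4.1]
11 0.91 [-2.6 -0.  -3.9]
12 0.99 [-2.9 -0.  -3.7]
13 1.07 [-3.2 -0.  -3.4]
14 1.16 [-3.4 -0.  -3.2]
15 1.24 [-3.7 -0.  -2.9]
16 1.32 [-3.9 -0.  -2.5]
17 1.4 [-4.1 -0.  -2.2]
18 1.49 [-4.3 -0.  -1.9]
19 1.57 [-4.4 -0.  -1.5]
20 1.65 [-4.5 -0.  -1.1]
21 1.73 [-4.6 -0.  -0.8]
22 1.82 [-4.6 -0.  -0.4]
23 1.9 [-4.7 -0.   0. ]
```

Emit:
drive_tool --steps '[[[-0.4, 1, 0, -4.5, 0, 0, 0], [-0.4, 0.8, 0, -4.5, 0, 0, 0], [-0.4, 0.4, 0, -4.5, 0, 0, 0], [-0.4, 0, 0, -4.6, 0, 0, 0], [-0.4, -0.4, 0, -4.5, 0, 0, 0], [-0.4, -0.8, 0, -4.5, 0, 0, 0], [-0.4, -1.2, 0, -4.5, 0, 0, 0], [-0.4, -1.5, 0, -4.3, 0, 0, 0], [-0.4, -1.9, 0, -4.2, 0, 0, 0], [-0.4, 0, 0, 0, 0, 0, 0]]]'

```text
t: 9.62
tool_pos: [0.381, 0.3873, 0.129]
eef_rot: [[-0.738, -0.349, 0.577], [-0.277, 0.937, 0.212], [-0.615, -0.004, -0.788]]
contact_force: [4.3, -2.3, -1.2]
width: 0.0337
grip_force: 15.0
```

```bash
cat > arc.py <<'E'
from h import *
import sys
s=read_state(); R=s["eef_rot"]; cs=case(s)
px,pz,a1,r0=[float(v) for v in sys.argv[1:5]]; th0=float(sys.argv[5]); N=int(sys.argv[6])
c=cs[1]; v=np.array([-c[0]-px,c[2]-pz]); a=np.arctan2(v[0],-v[1]); r=np.hypot(*v)
print("t",s["t"],cs.tolist(),"ang now",round(a-th0,3),"r",round(r,1),"w",round(s["width"],4),"g",round(s["grip_force"],1),"F",np.round(s["contact_force"],1),"q",np.round(s["q"],2))
xc=W((1,0,0))-W((0,0,0)); prev=v
for k in range(1,N+1):
    b=a+(a1+th0-a)*k/N; u=(r+(r0-r)*k/N)*np.array([np.sin(b),-np.cos(b)]); d=u-prev; prev=u
    print(k,np.round(R.T@(-d[0]*xc+np.array([0,0,d[1]])),1).tolist(),end=" ")
E
python3 arc.py 66 147 1.9 55.5 0.59 12
```

```text
t 9.6167 [[-115.3, -24.6, 129.0], [-120.2, -24.6, 135.3]] ang now 0.768 r 55.4 w 0.0337 g 15.0 F [ 4.3 -2.3 -1.2] q [-0.21  0.5  -1.06  2.32  1.66  0.86 -0.57]
1 [-2.5, -0.0, -4.6] 2 [-2.9, -0.0, -4.3] 3 [-3.3, -0.0, -4.0] 4 [-3.7, -0.0, -3.7] 5 [-4.0, -0.0, -3.4] 6 [-4.3, -0.0, -3.0] 7 [-4.6, -0.0, -2.5] 8 [-4.8, -0.0, -2.1] 9 [-5.0, -0.0, -1.6] 10 [-5.1, -0.0, -1.2] 11 [-5.2, -0.0, -0.7] 12 [-5.2, -0.0, -0.2]
```

Radius matches (55.4). Continue.

Emit:
drive_tool --steps '[[[-0.4, -2.5, 0, -4.6, 0, 0, 0], [-0.4, -2.9, 0, -4.3, 0, 0, 0], [-0.4, -3.3, 0, -4, 0, 0, 0], [-0.4, -3.7, 0, -3.7, 0, 0, 0], [-0.4, -4, 0, -3.4, 0, 0, 0], [-0.4, -4.3, 0, -3, 0, 0, 0], [-0.4, -4.6, 0, -2.5, 0, 0, 0], [-0.4, -4.8, 0, -2.1, 0, 0, 0], [-0.4, -5, 0, -1.6, 0, 0, 0], [-0.4, -5.1, 0, -1.2, 0, 0, 0], [-0.4, -5.2, 0, -0.7, 0, 0, 0], [-0.4, 0, 0, 0, 0, 0, 0]]]'

```text
t: 10.62
tool_pos: [0.3949, 0.3926, 0.1801]
eef_rot: [[-0.74, -0.35, 0.575], [-0.279, 0.937, 0.211], [-0.612, -0.005, -0.791]]
contact_force: [-7.0, -9.6, 5.3]
width: 0.0333
grip_force: 15.0
```

```bash
python3 arc.py 66 147 2.0 55.5 0.59 2; python3 - <<'E'
from h import *
s,c=wcam(); save(c,"w3"); t=read_camera("scene"); save(t,"s3")
a=cv2.imread("pics/s3.png")[150:270,230:390]; b=cv2.imread("pics/w3.png")
cv2.imwrite("pics/c3.png",np.vstack([cv2.resize(a,(560,420))[:300],b[120:420]]))
E
```

```text
t 10.6167 [[-100.5, -24.5, 180.1], [-105.4, -24.5, 186.4]] ang now 1.766 r 55.7 w 0.0333 g 15.0 F [-7.  -9.6  5.3] q [-0.1   0.39 -1.13  2.26  1.47  0.79 -0.36]
1 [-6.5, -0.0, -0.3] 2 [-6.5, -0.0, 0.4]
```

View pics/c3.png

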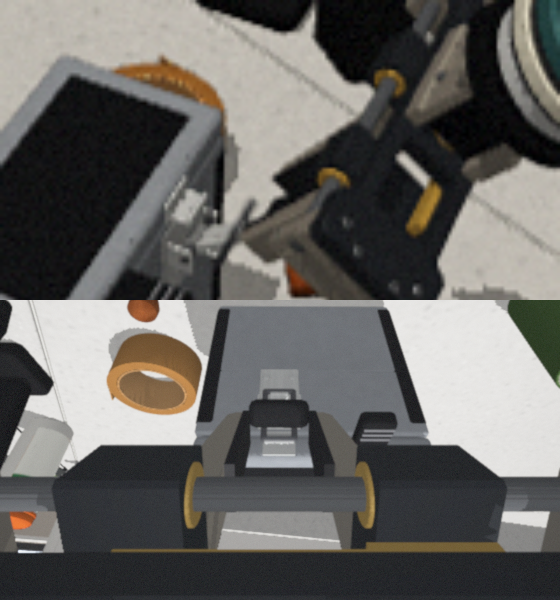

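Emit:
drive_tool --steps '[[[0.1, 0, 0, 0, 0, 0, 0], [0.1, 0, 0, 0, 0, 0, 0], [0.1, 0, 0, 0, 0, 0, 0], [0.1, 0, 0, -10, 0, 0, 0], [0.1, 0, 0, -20, 0, 0, 0], [0.1, 0, 0, -20, 0, 0, 0], [0.1, 0, 0, -10, 0, 0, 0], [0.1, 0, 0, 0, 0, 0, 0]]]'

```text
t: 11.38
tool_pos: [0.3605, 0.3829, 0.23]
eef_rot: [[-0.736, -0.353, 0.577], [-0.279, 0.935, 0.217], [-0.617, -0.002, -0.787]]
contact_force: [-0.1, -0.0, 0.4]
width: 0.0508
grip_force: 0.0
```

```bash
python3 - <<'E'
from h import *
R=Rt(38); B=W((-.081,.04,.17)); go(B-.05*R[:,2],R); go(B+.008*R[:,2],R); print(case())
s,c=wcam(); save(c,"w4"); print([(d["score"],np.array(d["rect"])) for d in recognise("wrist","lid_tab")[:2]])
print(proj(c,W((-.077,.04,.176))),proj(c,W((-.09,.04,.176))),proj(c,W((-.097,-.025,.101))))
E
```

```text
t 11.38 rel mm [-6.7 61.5 31.3] rot/5deg [0.01 0.02 0.05] q [ 0.05  0.2  -1.28  2.27  1.22  0.71 -0.19] F [-0.1 -0.   0.4] w 0.0508 g 0.0
t 11.38 rel mm [-6.6 61.5 89.3] rot/5deg [0.01 0.02 0.05] q [ 0.05  0.2  -1.28  2.27  1.22  0.71 -0.19] F [-0.1 -0.   0.4] w 0.0508 g 0.0
[[-136.1  -21.6  230. ]
 [-141.   -21.6  236.3]]
[(0.68, array([302.4, 246.5, 190.9,  83.7]))]
[352.10356918 223.51970102] [355.05111265 214.44641413] [276.40836199 146.09969407]
```

View pics/w4.png

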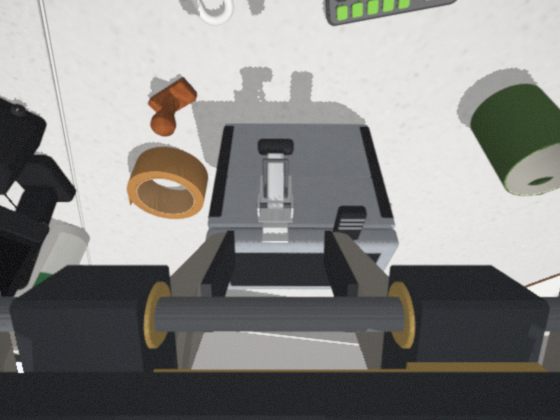

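Emit:
drive_tool --steps '[[[0.1, -1, 12, 4, 0, 0, 0], [0.1, -1, 12, 4, 0, 0, 0], [0.1, -1, 12, 4, 0, 0, 0], [0.1, -2, 12, 6, 0, 0, 0], [0.1, -2, 11, 6, 0, 0, 0], [0.1, 0, 0, 0, 0, 0, 0]]]'

```text
t: 11.98
tool_pos: [0.3592, 0.4455, 0.211]
eef_rot: [[-0.741, -0.352, 0.572], [-0.279, 0.936, 0.214], [-0.611, -0.001, -0.792]]
contact_force: [0.5, -0.4, 0.0]
width: 0.0507
grip_force: 0.0
```

```bash
python3 - <<'E'
from h import *
R=Rt(38); B=W((-.081,.0375,.17)); go(B+.008*R[:,2],R); print(case())
E
```

```text
t 11.98 rel mm [-2.2 -0.1 61.5] rot/5deg [ 0.01 -0.07  0.03] q [-0.22  0.39 -1.17  2.17  1.34  0.9  -0.32] F [ 0.5 -0.4  0. ] w 0.0507 g 0.0
[[-115.4   37.5  211. ]
 [-120.3   37.5  217.4]]
```

Emit:
drive_tool --steps '[[[0.1, -0.5, 0, 15, 0, 0, 0], [0.1, -0.5, 0, 15, 0, 0, 0], [0.1, -0.5, 0, 15, 0, 0, 0], [0.1, -0.5, 0, 16, 0, 0, 0], [0.1, 0, 0, 0, 0, 0, 0], [-0.6, 0, 0, 0, 0, 0, 0], [-0.6, 0, 0, 0, 0, 0, 0], [-0.6, 0, 0, 0, 0, 0, 0], [-0.6, 0, 0, 0, 0, 0, 0], [-0.6, 0, 0, 0, 0, 0, 0]]]' --grip_force 18

```text
t: 12.82
tool_pos: [0.3942, 0.4612, 0.1678]
eef_rot: [[-0.738, -0.357, 0.573], [-0.279, 0.934, 0.222], [-0.615, 0.004, -0.789]]
contact_force: [-0.6, 9.6, -2.8]
width: 0.0224
grip_force: 18.0
```

```bash
python3 arc.py -52 160 1.8 132 1.6476 36; python3 - <<'E'
from h import *
s,c=wcam(); t=read_camera("scene"); save(c,"w5"); save(t,"s5")
a=cv2.imread("pics/s5.png")[150:270,190:350]
cv2.imwrite("pics/c5.png",np.vstack([cv2.resize(a,(560,420))[:300],cv2.imread("pics/w5.png")[120:420]]))
E
```

```text
t 12.8167 [[-77.1, 40.0, 167.8], [-82.1, 39.9, 174.1]] ang now 0.028 r 134.8 w 0.0224 g 18.0 F [-0.6  9.6 -2.8] q [-0.28  0.52 -1.06  2.15  1.51  0.9  -0.41]
1 [-4.8, 0.0, -4.6] 2 [-5.0, 0.0, -4.4] 3 [-5.2, 0.0, -4.1] 4 [-5.4, 0.0, -3.8] 5 [-5.6, 0.0, -3.6] 6 [-5.7, 0.0, -3.3] 7 [-5.9, 0.0, -3.0] 8 [-6.0, -0.0, -2.7] 9 [-6.1, -0.0, -2.4] 10 [-6.3, -0.0, -2.1] 11 [-6.3, -0.0, -1.8] 12 [-6.4, -0.0, -1.5] 13 [-6.5, -0.0, -1.2] 14 [-6.5, -0.0, -0.8] 15 [-6.6, -0.0, -0.5] 16 [-6.6, -0.0, -0.2] 17 [-6.6, -0.0, 0.1] 18 [-6.6, -0.0, 0.5] 19 [-6.5, -0.0, 0.8] 20 [-6.5, -0.0, 1.1] 21 [-6.4, -0.0, 1.4] 22 [-6.3, -0.0, 1.7] 23 [-6.2, -0.0, 2.0] 24 [-6.1, -0.0, 2.3] 25 [-6.0, -0.0, 2.6] 26 [-5.8, -0.0, 2.9] 27 [-5.7, -0.0, 3.2] 28 [-5.5, -0.0, 3.5] 29 [-5.3, -0.1, 3.7] 30 [-5.2, -0.1, 4.0] 31 [-4.9, -0.1, 4.2] 32 [-4.7, -0.1, 4.5] 33 [-4.5, -0.1, 4.7] 34 [-4.3, -0.1, 4.9] 35 [-4.0, -0.1, 5.1] 36 [-3.8, -0.1, 5.3]
```

View pics/c5.png

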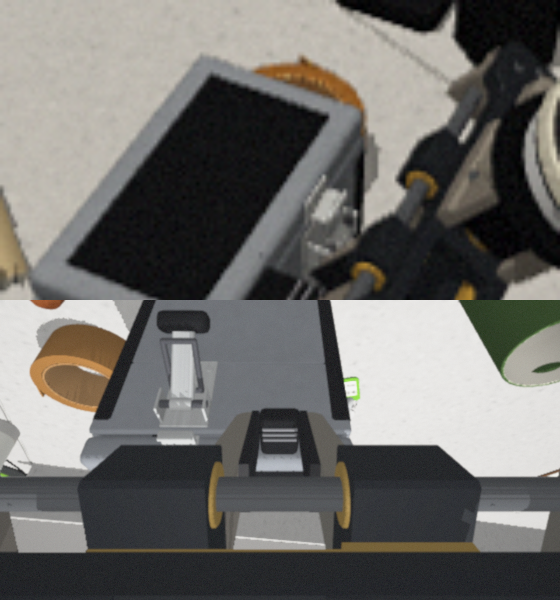

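Emit:
drive_tool --steps '[[[-0.6, -4.8, 0, -4.6, 0, 0, 0], [-0.6, -5, 0, -4.4, 0, 0, 0], [-0.6, -5.2, 0, -4.1, 0, 0, 0], [-0.6, -5.4, 0, -3.8, 0, 0, 0], [-0.6, -5.6, 0, -3.6, 0, 0, 0], [-0.6, -5.7, 0, -3.3, 0, 0, 0], [-0.6, -5.9, 0, -3, 0, 0, 0], [-0.6, -6, 0, -2.7, 0, 0, 0], [-0.6, -6.1, 0, -2.4, 0, 0, 0], [-0.6, -6.3, 0, -2.1, 0, 0, 0], [-0.6, -6.3, 0, -1.8, 0, 0, 0], [-0.6, 0, 0, 0, 0, 0, 0]]]'

```text
t: 13.92
tool_pos: [0.4179, 0.4702, 0.2343]
eef_rot: [[-0.738, -0.357, 0.572], [-0.28, 0.934, 0.221], [-0.614, 0.003, -0.79]]
contact_force: [-8.9, -0.2, 6.9]
width: 0.0227
grip_force: 18.0
```

```bash
python3 arc.py -52 160 1.8 133 1.6476 24
```

```text
t 13.9167 [[-51.8, 40.1, 234.3], [-56.7, 40.1, 240.6]] ang now 0.561 r 135.3 w 0.0227 g 18.0 F [-8.9 -0.2  6.9] q [-0.18  0.44 -1.14  2.05  1.33  0.89 -0.17]
1 [-6.8, -0.0, -1.6] 2 [-6.9, -0.0, -1.3] 3 [-6.9, -0.0, -0.9] 4 [-6.9, -0.0, -0.5] 5 [-7.0, -0.0, -0.2] 6 [-7.0, -0.0, 0.2] 7 [-6.9, -0.0, 0.5] 8 [-6.9, -0.0, 0.9] 9 [-6.8, -0.0, 1.2] 10 [-6.8, -0.0, 1.6] 11 [-6.7, -0.0, 1.9] 12 [-6.5, -0.0, 2.3] 13 [-6.4, -0.0, 2.6] 14 [-6.3, -0.0, 2.9] 15 [-6.1, -0.0, 3.3] 16 [-5.9, -0.1, 3.6] 17 [-5.7, -0.1, 3.9] 18 [-5.5, -0.1, 4.1] 19 [-5.3, -0.1, 4.4] 20 [-5.0, -0.1, 4.7] 21 [-4.8, -0.1, 4.9] 22 [-4.5, -0.1, 5.2] 23 [-4.3, -0.1, 5.4] 24 [-4.0, -0.1, 5.6]
```

Emit:
drive_tool --steps '[[[-0.6, -6.8, 0, -1.4, 0, 0, 0], [-0.6, -6.9, 0, -1.1, 0, 0, 0], [-0.6, -6.9, 0, -0.8, 0, 0, 0], [-0.6, -6.9, 0, -0.4, 0, 0, 0], [-0.6, -7, 0, 0, 0, 0, 0], [-0.6, -7, 0, 0.3, 0, 0, 0], [-0.6, -6.9, 0, 0.6, 0, 0, 0], [-0.6, -6.9, 0, 1, 0, 0, 0], [-0.6, -6.8, 0, 1.3, 0, 0, 0], [-0.6, -6.8, 0, 1.7, 0, 0, 0], [-0.6, -6.7, 0, 2, 0, 0, 0], [-0.6, -6.5, 0, 2.3, 0, 0, 0]]]'

```text
t: 14.92
tool_pos: [0.4838, 0.4949, 0.2845]
eef_rot: [[-0.733, -0.356, 0.579], [-0.279, 0.935, 0.221], [-0.62, 0.0, -0.785]]
contact_force: [-8.6, -3.6, 17.4]
width: 0.023
grip_force: 18.0
```

```bash
python3 arc.py -52 160 1.82 133 1.6476 12
```

```text
t 14.9167 [[18.6, 40.2, 284.5], [13.6, 40.2, 290.8]] ang now 1.208 r 136.3 w 0.023 g 18.0 F [-8.6 -3.6 17.4] q [-0.13  0.48 -1.15  1.89  1.26  0.92  0.04]
1 [-6.3, -0.0, 3.0] 2 [-6.1, -0.0, 3.3] 3 [-5.9, -0.0, 3.6] 4 [-5.7, -0.0, 3.9] 5 [-5.5, -0.0, 4.2] 6 [-5.2, -0.0, 4.4] 7 [-5.0, -0.0, 4.7] 8 [-4.7, -0.0, 4.9] 9 [-4.5, -0.0, 5.2] 10 [-4.2, -0.0, 5.4] 11 [-3.9, -0.0, 5.6] 12 [-3.6, -0.0, 5.8]
```

```bash
python3 arc.py -52 160 1.83 138 1.6476 12
```

```text
t 14.9167 [[18.6, 40.2, 284.5], [13.6, 40.2, 290.8]] ang now 1.208 r 136.3 w 0.023 g 18.0 F [-8.6 -3.6 17.4] q [-0.13  0.48 -1.15  1.89  1.26  0.92  0.04]
1 [-6.5, -0.0, 2.7] 2 [-6.4, -0.0, 3.0] 3 [-6.2, -0.0, 3.4] 4 [-6.1, -0.0, 3.7] 5 [-5.9, -0.0, 4.0] 6 [-5.7, -0.0, 4.3] 7 [-5.4, -0.0, 4.6] 8 [-5.2, -0.0, 4.9] 9 [-4.9, -0.0, 5.1] 10 [-4.7, -0.0, 5.4] 11 [-4.4, -0.0, 5.6] 12 [-4.1, -0.0, 5.9]
```

Emit:
drive_tool --steps '[[[-0.6, -7, 0, 1.5, 0, 0, 0], [-0.6, -7, 0, 2, 0, 0, 0], [-0.6, -6.2, 0, 3.2, 0, 0, 0], [-0.6, -6.1, 0, 3.6, 0, 0, 0], [-0.6, -5.9, 0, 4, 0, 0, 0], [-0.6, -5.7, 0, 4.3, 0, 0, 0], [-0.6, -5.4, 0, 4.6, 0, 0, 0], [-0.6, -5.2, 0, 4.9, 0, 0, 0], [-0.6, -4.9, 0, 5.1, 0, 0, 0], [-0.6, -4.7, 0, 5.4, 0, 0, 0], [-0.6, -4.4, 0, 5.6, 0, 0, 0], [-0.6, 0, 0, 0, 0, 0, 0]]]'

```text
t: 15.92
tool_pos: [0.5581, 0.5223, 0.2882]
eef_rot: [[-0.733, -0.355, 0.58], [-0.276, 0.935, 0.223], [-0.621, 0.004, -0.783]]
contact_force: [2.6, 5.8, 10.4]
width: 0.0236
grip_force: 18.0
```

```bash
python3 arc.py -52 160 1.85 138 1.6476 2
```

```text
t 15.9167 [[97.9, 40.0, 288.2], [92.9, 39.9, 294.5]] ang now -4.494 r 140.6 w 0.0236 g 18.0 F [ 2.6  5.8 10.4] q [-0.16  0.59 -1.09  1.73  1.29  0.94  0.14]
1 [232.5, -0.5, 155.7] 2 [-235.0, 0.4, -147.2]
```

Emit:
drive_tool --steps '[[[0.1, 0, 0, 0, 0, 0, 0], [0.1, 0, 0, 0, 0, 0, 0], [0.1, 0, 0, 0, 0, 0, 0], [0.1, 0, 0, -10, 0, 0, 0], [0.1, 0, 0, -25, 0, 0, 0], [0.5, 0, 0, -30, 0, 0, 0], [0.5, 0, 0, -15, 0, 0, 0], [0.5, 0, 0, 0, 0, 0, 0]]]'

```text
t: 16.58
tool_pos: [0.5086, 0.5021, 0.3491]
eef_rot: [[-0.736, -0.354, 0.578], [-0.279, 0.935, 0.217], [-0.617, -0.001, -0.787]]
contact_force: [-0.4, 1.0, 0.2]
width: 0.0678
grip_force: 0.0
```

```bash
python3 - <<'E'
from h import *
R=Rt(0,np.radians(43.3)); go((.31,.287,.16),R); s=read_state(); d=np.array((.31,.287,.16))-s["tool_pos"]; print(d,case())
rv=Ro.from_matrix(s["eef_rot"].T@R).as_rotvec(); N=12; Rc=s["eef_rot"]
for k in range(N):
    print(np.round(Rc.T@d/N*1e3,1).tolist(),end=" "); Rc=Rc@Ro.from_rotvec(rv/N).as_matrix()
E
```

```text
t 16.58 rel mm [ 322.8 -130.7  -12.6] rot/5deg [-1.52  7.52 -4.34] q [-0.08  0.46 -1.2   1.76  1.15  0.99  0.21] F [-0.4  1.   0.2] w 0.0678 g 0.0
[-0.19857632 -0.21510286 -0.18910825] [[ 44.4  38.3 349.1]
 [ 39.4  38.3 355.4]]
[26.9, -10.9, -1.0] [27.3, -10.0, 0.3] [27.5, -9.2, 1.7] [27.6, -8.3, 3.1] [27.7, -7.5, 4.5] [27.6, -6.7, 6.0] [27.5, -5.9, 7.4] [27.2, -5.1, 8.8] [26.8, -4.4, 10.3] [26.3, -3.6, 11.7] [25.8, -3.0, 13.1] [25.1, -2.3, 14.4]
```

Emit:
drive_tool --steps '[[[0.6, 27, -11, -1, -0.13, 0.63, -0.36], [0.6, 27.5, -10, 0.5, -0.13, 0.63, -0.36], [0.6, 27.5, -9, 1.5, -0.13, 0.63, -0.36], [0.6, 27.5, -8.5, 3, -0.13, 0.63, -0.36], [0.6, 27.5, -7.5, 4.5, -0.13, 0.63, -0.36], [0.6, 27.5, -6.5, 6, -0.13, 0.63, -0.36], [0.6, 27.5, -6, 7.5, -0.13, 0.63, -0.36], [0.6, 27, -5, 9, -0.13, 0.63, -0.36], [0.6, 27, -4.5, 10, -0.13, 0.63, -0.36], [0.6, 26.5, -3.5, 11.5, -0.13, 0.63, -0.36], [0.6, 26, -3, 13, -0.13, 0.63, -0.36], [0.6, 25, -2.5, 14, -0.13, 0.63, -0.36]]]'

```text
t: 17.58
tool_pos: [0.3096, 0.2839, 0.1571]
eef_rot: [[-0.73, -0.683, -0.012], [-0.683, 0.73, -0.003], [0.011, 0.006, -1.0]]
contact_force: [0.7, 0.7, 0.3]
width: 0.0734
grip_force: 0.0
```

```bash
python3 - <<'E'
from h import *
R=Rt(0,np.radians(43.3)); go((.31,.287,.10),R); s,c=wcam(); print(s["tool_pos"],c["t"])
for X in [(.3378,.2866,.02),(.3094,.2573,.02),(.2806,.2888,.02),(.3106,.3152,.02)]: 
    q=proj(c,X); cv2.circle(c["img"],tuple(int(v) for v in q),3,(255,0,0),1)
t=read_camera("scene")
a=cv2.resize(t["img"][130:290,170:390],(560,407)); save({"img":np.vstack([a[:300],c["img"][:300]])},"c6")
print([(d["score"],np.array(d["rect"])) for d in recognise("wrist","padlock")[:2]])
E
```

```text
t 17.58 rel mm [-3.   1.7 57.1] rot/5deg [ 0.07 -0.13 -0.04] q [ 0.33  0.65 -1.47  2.12  0.74  1.09  0.81] F [0.7 0.7 0.3] w 0.0734 g 0.0
[0.3096159  0.28390043 0.15710773] [ 0.00467184 -0.42257784  0.24921404]
[(0.7, array([281.6, 208.4,  42.5,  66.1]))]
```

View pics/c6.png

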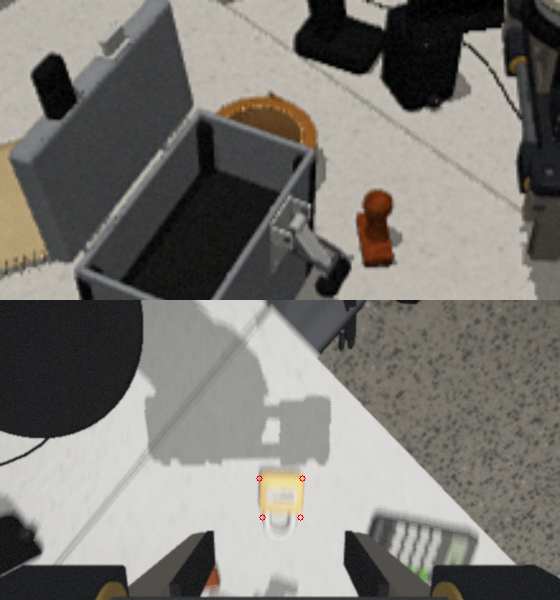

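Emit:
drive_tool --steps '[[[0.6, -1, 0.5, 20, 0.07, -0.13, -0.04], [0.6, -1, 0.5, 22, 0, 0, 0], [0.6, -1, 0.5, 22, 0, 0, 0], [0.6, 0, 0, 22, 0, 0, 0], [0.6, 0, 0, 20, 0, 0, 0], [0.6, 0, 0, 0, 0, 0, 0]]]'

```text
t: 18.23
tool_pos: [0.3115, 0.2888, 0.0508]
eef_rot: [[-0.728, -0.685, 0.002], [-0.685, 0.728, 0.001], [-0.002, -0.001, -1.0]]
contact_force: [-1.0, -0.8, -0.2]
width: 0.0737
grip_force: 0.0
```

```bash
python3 - <<'E'
from h import *
R=Rt(0,np.radians(43.3)); go((.31,.287,.0145),R)
E
```

```text
t 18.23 rel mm [ 2.4 -0.3 36.3] rot/5deg [-0.01  0.03 -0.01] q [ 0.14  0.75 -1.22  2.2   0.96  0.9   0.64] F [-1.  -0.8 -0.2] w 0.0737 g 0.0
```

Emit:
drive_tool --steps '[[[0.6, 1, 0, 12, 0, 0, 0], [0.6, 1, 0, 12, 0, 0, 0], [0.6, 0, 0, 10, 0, 0, 0], [0.6, 0, 0, 2, 0, 0, 0], [-0.4, 0, 0, 0, 0, 0, 0], [-0.4, 0, 0, 0, 0, 0, 0], [-0.4, 0, 0, 0, 0, 0, 0], [-0.4, 0, 0, 0, 0, 0, 0], [-0.4, 0, 0, 0, 0, 0, 0], [-0.4, 0, 0, 0, 0, 0, 0]]]' --grip_force 25

```text
t: 19.07
tool_pos: [0.3104, 0.2877, 0.0166]
eef_rot: [[-0.728, -0.685, 0.004], [-0.685, 0.728, 0.003], [-0.004, -0.001, -1.0]]
contact_force: [0.8, 0.3, 0.4]
width: 0.036
grip_force: 0.0
```

Emit:
drive_tool --steps '[[[-0.4, 0, 0, -10, 0, 0, 0], [-0.4, 0, 0, -25, 0, 0, 0], [-0.4, 0, 0, -30, 0, 0, 0], [-0.4, 0, 0, -30, 0, 0, 0], [-0.4, 0, 0, -30, 0, 0, 0], [-0.4, 0, 0, -30, 0, 0, 0], [-0.4, 0, 0, -30, 0, 0, 0], [-0.4, 0, 0, -30, 0, 0, 0], [-0.4, 0, 0, -20, 0, 0, 0], [-0.4, 0, 0, 0, 0, 0, 0]]]'

```text
t: 19.9
tool_pos: [0.3108, 0.2889, 0.2549]
eef_rot: [[-0.729, -0.685, 0.01], [-0.685, 0.729, 0.004], [-0.01, -0.004, -1.0]]
contact_force: [1.1, 0.9, 0.0]
width: 0.028
grip_force: 0.0
```

```bash
python3 - <<'E'
from h import *
R=Rt(0); P=W((-.0,.0,.235)); go(P,R); s=read_state(); print(s["tool_pos"])
d=P-s["tool_pos"]; rv=Ro.from_matrix(s["eef_rot"].T@R).as_rotvec(); N=11; Rc=s["eef_rot"]
for k in range(N):
    print(np.round(Rc.T@d/N*1e3,1).tolist(),end=" "); Rc=Rc@Ro.from_rotvec(rv/N).as_matrix()
E
```

```text
t 19.9 rel mm [-234.2    1.8   22.3] rot/5deg [-0.02  0.12  4.55] q [ 0.49  0.41 -1.56  2.01  0.46  1.16  1.06] F [1.1 0.9 0. ] w 0.028 g 0.0
[0.31079176 0.28889212 0.25489828]
[-21.3, 0.2, 2.0] [-21.3, 0.9, 2.0] [-21.2, 1.7, 2.0] [-21.2, 2.5, 2.0] [-21.1, 3.2, 1.9] [-20.9, 4.0, 1.9] [-20.8, 4.7, 1.9] [-20.6, 5.5, 1.9] [-20.4, 6.2, 1.9] [-20.1, 7.0, 1.8] [-19.9, 7.7, 1.8]
```

```bash
python3 - <<'E'
from h import *
np.set_printoptions(precision=3,suppress=True)
s,c=wcam(); t=read_camera("top"); 
for X in [(.3378,.2866,.02),(.3094,.2573,.02),(.2806,.2888,.02),(.3106,.3152,.02)]: 
    q=proj(c,X); cv2.circle(c["img"],tuple(int(v) for v in q),3,(255,0,0),1)
for n,cc in(("wrist",c),("top",t)):
    for d in recognise(n,"padlock")[:2]: print(n,d["score"],np.array(d["rect"]),atz(cc,d["rect"][:2],.012))
a=cv2.resize(t["img"][210:350,240:400],(640,560))
save({"img":np.hstack([c["img"][:,130:430],cv2.resize(a,(480,420))])},"c7")
E
```

```text
wrist 0.76 [281.5 184.7  35.8  53.8] [0.318 0.297 0.012]
top 0.57 [321.9 301.   28.9  26.8] [0.326 0.296 0.012]
top 0.46 [224.6 184.4 107.8  56.7] [0.594 0.511 0.012]
```

View pics/c7.png

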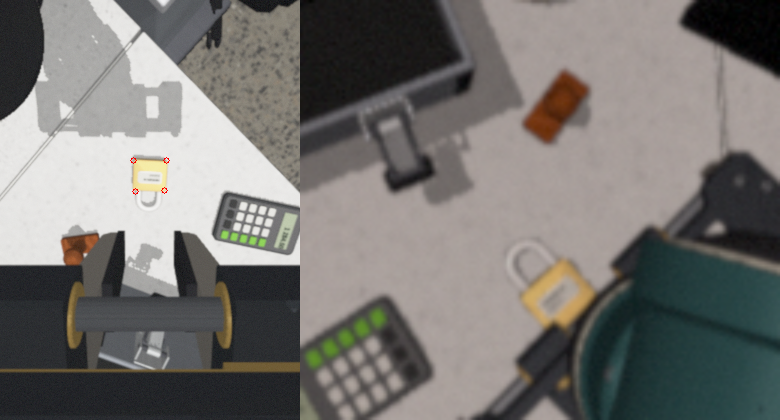

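```bash
python3 - <<'E'
from h import *
np.set_printoptions(precision=3,suppress=True)
s,c=wcam(); print(c["K"][0],s["width"],s["tool_pos"])
M=c["T_tool_cam"]
for y in(-.014,.014):
  for x in (-.01,.01):
    for z in (.011,-.008):
      p=c["K"]@(np.linalg.inv(M)@np.array([x,y,z,1]))[:3]; print(x,y,z,p[:2]/p[2])
print("tcp foot",proj(c,s["tool_pos"]*[1,1,0]+[0,0,.02]))
E
```

```text
[318.159   0.    278.968] 0.027761428773132407 [0.309 0.286 0.25 ]
-0.01 -0.014 0.011 [258.559 250.458]
-0.01 -0.014 -0.008 [256.523 262.698]
0.01 -0.014 0.011 [258.109 220.555]
0.01 -0.014 -0.008 [255.974 230.068]
-0.01 0.014 0.011 [302.175 250.507]
-0.01 0.014 -0.008 [304.472 262.752]
0.01 0.014 0.011 [302.762 220.606]
0.01 0.014 -0.008 [305.18  230.124]
tcp foot [279.838 179.671]
```

Emit:
drive_tool --steps '[[[0.6, 0, 0, 25, 0, 0, 0], [0.6, 0, 0, 35, 0, 0, 0], [0.6, 0, 0, 35, 0, 0, 0], [0.6, 0, 0, 35, 0, 0, 0], [0.6, 0, 0, 35, 0, 0, 0], [0.6, 0, 0, 30, 0, 0, 0], [0.6, 0, 0, 20, 0, 0, 0], [0.6, 0, 0, 5, 0, 0, 0], [0.6, 0, 0, 0, 0, 0, 0]]]'

```text
t: 20.9
tool_pos: [0.3081, 0.2872, 0.0296]
eef_rot: [[-0.727, -0.687, -0.002], [-0.687, 0.727, 0.0], [0.001, 0.001, -1.0]]
contact_force: [0.0, 0.2, 0.7]
width: 0.074
grip_force: 0.0
```

```bash
python3 - <<'E'
from h import *
R=Rt(0,np.radians(43.3)); go((.31,.2875,.015),R)
s,c=wcam(); save(c,"w8")
for X in [(.3378,.2866,.02),(.3094,.2573,.02),(.2806,.2888,.02),(.3106,.3152,.02)]: print(proj(c,X))
print([(d["score"],np.array(d["rect"])) for d in recognise("wrist","padlock")[:2]])
E
```

```text
t 20.9 rel mm [-1.6 -1.2 14.6] rot/5deg [ 0.02 -0.01  0.02] q [ 0.02  0.66 -1.02  2.21  0.87  0.75  0.71] F [0.  0.2 0.7] w 0.074 g 0.0
[247.98716216 267.52073098]
[243.6350863  206.25622905]
[312.91258915 207.42432839]
[309.08675361 267.37764272]
[(0.71, array([278.8, 247.5,  73.5,  96.8]))]
```

View pics/w8.png

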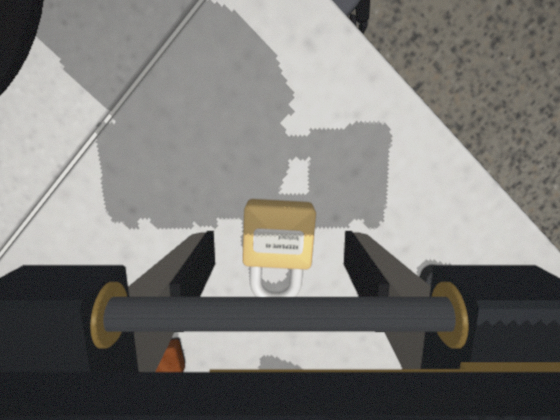

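Emit:
drive_tool --steps '[[[0.6, -1.5, -1, 10, 0, 0, 0], [0.6, 0, 0, 5, 0, 0, 0], [0.6, 0, 0, 3, 0, 0, 0], [0.6, 0, 0, 0, 0, 0, 0], [0.6, 0, 0, 0, 0, 0, 0]]]'

```text
t: 21.42
tool_pos: [0.3123, 0.2881, 0.0139]
eef_rot: [[-0.728, -0.685, 0.004], [-0.685, 0.728, 0.003], [-0.005, -0.001, -1.0]]
contact_force: [0.0, -0.5, 0.6]
width: 0.0735
grip_force: 0.0
```

Emit:
drive_tool --steps '[[[0.6, 0, 0, 3, 0, 0, 0], [0.6, 0, 0, 0, 0, 0, 0], [0.6, 0, 0, 0, 0, 0, 0]]]'

```text
t: 21.67
tool_pos: [0.3121, 0.288, 0.0105]
eef_rot: [[-0.728, -0.685, 0.003], [-0.685, 0.728, 0.002], [-0.004, -0.001, -1.0]]
contact_force: [0.4, -0.7, 0.6]
width: 0.0736
grip_force: 0.0
```

Emit:
drive_tool --steps '[[[0.6, 0, 0, 3, 0, 0, 0], [0.6, 0, 0, 0, 0, 0, 0], [0.6, 0, 0, 0, 0, 0, 0]]]'

```text
t: 21.92
tool_pos: [0.3119, 0.2879, 0.0073]
eef_rot: [[-0.728, -0.685, 0.003], [-0.685, 0.728, 0.002], [-0.004, -0.001, -1.0]]
contact_force: [0.5, 0.5, -1.1]
width: 0.0736
grip_force: 0.0
```

Emit:
drive_tool --steps '[[[0.6, 0, 0, 3, 0, 0, 0], [0.6, 0, 0, 0, 0, 0, 0], [0.6, 0, 0, 0, 0, 0, 0]]]'

```text
t: 22.17
tool_pos: [0.312, 0.2879, 0.0043]
eef_rot: [[-0.728, -0.685, 0.003], [-0.685, 0.728, 0.002], [-0.004, -0.001, -1.0]]
contact_force: [0.3, 0.3, -0.5]
width: 0.0731
grip_force: 0.0
```

Emit:
drive_tool --steps '[[[0.6, 0, 0, 3, 0, 0, 0], [0.6, 0, 0, 0, 0, 0, 0], [0.6, 0, 0, 0, 0, 0, 0]]]'

```text
t: 22.42
tool_pos: [0.312, 0.2879, 0.0013]
eef_rot: [[-0.728, -0.685, 0.003], [-0.685, 0.728, 0.002], [-0.004, -0.001, -1.0]]
contact_force: [0.1, 0.5, 0.1]
width: 0.0736
grip_force: 0.0
```

Emit:
drive_tool --steps '[[[0.6, 0, 0, 3, 0, 0, 0], [0.6, 0, 0, 0, 0, 0, 0], [0.6, 0, 0, 0, 0, 0, 0]]]'

```text
t: 22.67
tool_pos: [0.312, 0.2879, -0.0017]
eef_rot: [[-0.728, -0.685, 0.003], [-0.685, 0.728, 0.002], [-0.004, -0.001, -1.0]]
contact_force: [-0.4, 0.9, 1.0]
width: 0.0736
grip_force: 0.0
```

Close here with the tips probably a few mm over the desk.

Emit:
drive_tool --steps '[[[0.6, 0, 0, 2, 0, 0, 0], [-0.4, 0, 0, 0, 0, 0, 0], [-0.4, 0, 0, 0, 0, 0, 0], [-0.4, 0, 0, 0, 0, 0, 0], [-0.4, 0, 0, 0, 0, 0, 0], [-0.4, 0, 0, 0, 0, 0, 0], [-0.4, 0, 0, 0, 0, 0, 0]]]' --grip_force 25

```text
t: 23.25
tool_pos: [0.312, 0.2881, -0.0036]
eef_rot: [[-0.728, -0.685, 0.003], [-0.685, 0.728, 0.003], [-0.004, -0.0, -1.0]]
contact_force: [-0.6, 1.1, -0.1]
width: 0.0453
grip_force: 24.7
```

Emit:
drive_tool --steps '[[[-0.4, 0, 0, -10, 0, 0, 0], [-0.4, 0, 0, -20, 0, 0, 0], [-0.4, 0, 0, -30, 0, 0, 0], [-0.4, 0, 0, -30, 0, 0, 0], [-0.4, 0, 0, -30, 0, 0, 0], [-0.4, 0, 0, -30, 0, 0, 0], [-0.4, 0, 0, -30, 0, 0, 0], [-0.4, 0, 0, -30, 0, 0, 0], [-0.4, 0, 0, -20, 0, 0, 0], [-0.4, 0, 0, 0, 0, 0, 0]]]'

```text
t: 24.08
tool_pos: [0.3127, 0.289, 0.2294]
eef_rot: [[-0.729, -0.685, 0.008], [-0.685, 0.729, 0.005], [-0.009, -0.002, -1.0]]
contact_force: [0.7, 1.4, -1.8]
width: 0.045
grip_force: 24.7
```

```bash
cat > mv.py <<'E'
from h import *
import sys
x,y,z,th,N=[float(v) for v in sys.argv[1:6]]; N=int(N)
R=Rt(th); P=W((x,y,z)); go(P,R); s=read_state(); print(case(s)[0])
d=P-s["tool_pos"]; rv=Ro.from_matrix(s["eef_rot"].T@R).as_rotvec(); Rc=s["eef_rot"]; print("turn/row",np.round(np.degrees(rv)/5/N,2))
for k in range(N):
    print(np.round(Rc.T@d/N*1e3,1).tolist(),end=" "); Rc=Rc@Ro.from_rotvec(rv/N).as_matrix()
E
python3 mv.py -.015 0 .235 0 11
```

```text
t 24.08 rel mm [-219.2    8.8   -3.6] rot/5deg [-0.    0.11  4.55] q [ 0.43  0.41 -1.47  2.04  0.47  1.1   1.06] F [ 0.7  1.4 -1.8] w 0.045 g 24.7
[-213.7  -92.9  229.4]
turn/row [-0.    0.01  0.41]
[-19.9, 0.8, -0.3] [-19.9, 1.5, -0.3] [-19.8, 2.2, -0.4] [-19.7, 2.9, -0.4] [-19.6, 3.7, -0.4] [-19.5, 4.4, -0.4] [-19.3, 5.1, -0.4] [-19.1, 5.8, -0.4] [-18.9, 6.4, -0.5] [-18.6, 7.1, -0.5] [-18.4, 7.8, -0.5]
```

Emit:
drive_tool --steps '[[[-0.4, -20, 1, -0.5, 0, 0, 0.41], [-0.4, -20, 1.5, -0.5, 0, 0, 0.41], [-0.4, -20, 2, -0.5, 0, 0, 0.41], [-0.4, -19.5, 3, -0.5, 0, 0, 0.41], [-0.4, -19.5, 3.5, -0.5, 0, 0, 0.41], [-0.4, -19.5, 4.5, -0.5, 0, 0, 0.41], [-0.4, -19.5, 5, -0.5, 0, 0, 0.41], [-0.4, -19, 6, -0.5, 0, 0, 0.41], [-0.4, -19, 6.5, -0.5, 0, 0, 0.41], [-0.4, -18.5, 7, -0.5, 0, 0, 0.41], [-0.4, -18.5, 8, -0.5, 0, 0, 0.41], [-0.4, 0, 0, 0, 0, 0, 0]]]'

```text
t: 25.08
tool_pos: [0.4664, 0.4462, 0.2303]
eef_rot: [[-0.936, -0.352, 0.002], [-0.352, 0.936, 0.002], [-0.003, 0.001, -1.0]]
contact_force: [0.1, -0.8, -1.3]
width: 0.0451
grip_force: 24.7
```

```bash
python3 mv.py -.015 0 .135 0 4; python3 - <<'E'
from h import *
np.set_printoptions(precision=3,suppress=True)
t=read_camera("top"); save(t,"t9")
for k in("padlock","case","lid","stamp","tape_roll"): print(k,[(d["score"],np.array(d["rect"])) for d in recognise("top",k)[:2]])
print([ (np.round(proj(t,W((x,y,.16))),0)).tolist() for x in(-.046,.046) for y in (-.084,.084)], proj(t,W((0,0,.24))))
E
```

```text
t 25.08 rel mm [ 0.5 -0.8 95.3] rot/5deg [0.01 0.03 0.03] q [-0.14  0.68 -1.04  1.54  0.6   1.27  0.67] F [ 0.1 -0.8 -1.3] w 0.0451 g 24.7
[-14.7   0.7 230.3]
turn/row [0.   0.01 0.01]
[0.1, -0.2, 23.8] [0.1, -0.2, 23.8] [0.1, -0.2, 23.8] [0.1, -0.2, 23.8] padlock [(0.59, array([235.3, 237.6,   7.8,   6.1]))]
case [(0.66, array([241.1, 253.3,  83.8,  39.4]))]
lid []
stamp [(0.56, array([273.9, 266.3,  11.5,   9.8]))]
tape_roll []
[[295.0, 230.0], [212.0, 262.0], [277.0, 186.0], [195.0, 218.0]] [240.122 217.049]
```

Emit:
drive_tool --steps '[[[-0.4, 0, 0, 15, 0, 0, 0], [-0.4, 0, 0, 20, 0, 0, 0], [-0.4, 0, 0, 20, 0, 0, 0], [-0.4, 0, 0, 20, 0, 0, 0], [-0.4, 0, 0, 15, 0, 0, 0], [-0.4, 0, 0, 10, 0, 0, 0], [-0.4, 0, 0, 10, 0, 0, 0], [-0.4, 0, 0, 0, 0, 0, 0], [-0.4, 0, 0, 0, 0, 0, 0]]]'

```text
t: 26.13
tool_pos: [0.4651, 0.4452, 0.1227]
eef_rot: [[-0.935, -0.354, 0.003], [-0.354, 0.935, 0.002], [-0.004, 0.001, -1.0]]
contact_force: [-0.4, 0.5, -1.2]
width: 0.045
grip_force: 24.7
```

```bash
python3 mv.py -.015 0 .097 0 4
```

```text
t 26.13 rel mm [-1.1 -0.2 25.7] rot/5deg [0.01 0.04 0.05] q [-0.18  0.77 -0.96  1.64  0.7   1.1   0.59] F [-0.4  0.5 -1.2] w 0.045 g 24.7
[-16.2   0.2 122.7]
turn/row [0.   0.01 0.01]
[-0.3, -0.1, 6.4] [-0.3, -0.1, 6.4] [-0.3, -0.1, 6.4] [-0.3, -0.1, 6.4]
```

Emit:
drive_tool --steps '[[[-0.4, -0.5, 0, 7, 0, 0, 0], [-0.4, -0.5, 0, 7, 0, 0, 0], [-0.4, 0, 0, 5, 0, 0, 0], [-0.4, 0, 0, 2, 0, 0, 0], [-0.4, 0, 0, 0, 0, 0, 0], [-0.4, 0, 0, 0, 0, 0, 0]]]'

```text
t: 26.63
tool_pos: [0.4661, 0.4455, 0.1017]
eef_rot: [[-0.935, -0.354, 0.003], [-0.354, 0.935, 0.002], [-0.004, 0.001, -1.0]]
contact_force: [-0.1, 0.2, -1.4]
width: 0.0451
grip_force: 24.7
```

Emit:
drive_tool --steps '[[[-0.4, 0, 0, 2, 0, 0, 0], [-0.4, 0, 0, 0, 0, 0, 0], [-0.4, 0, 0, 0, 0, 0, 0]]]'

```text
t: 26.88
tool_pos: [0.4662, 0.4455, 0.0999]
eef_rot: [[-0.935, -0.354, 0.003], [-0.354, 0.935, 0.002], [-0.004, 0.001, -1.0]]
contact_force: [-0.8, 0.4, -1.2]
width: 0.0446
grip_force: 24.7
```

Emit:
drive_tool --steps '[[[-0.4, 0, 0, 2, 0, 0, 0], [-0.4, 0, 0, 0, 0, 0, 0], [-0.4, 0, 0, 0, 0, 0, 0]]]'

```text
t: 27.13
tool_pos: [0.4662, 0.4454, 0.0977]
eef_rot: [[-0.935, -0.354, 0.003], [-0.354, 0.935, 0.002], [-0.004, 0.001, -1.0]]
contact_force: [0.4, -0.1, -1.3]
width: 0.0448
grip_force: 24.7
```

Emit:
drive_tool --steps '[[[-0.4, 0, 0, 1, 0, 0, 0], [-0.4, 0, 0, 0, 0, 0, 0], [-0.4, 0, 0, 0, 0, 0, 0]]]'

```text
t: 27.38
tool_pos: [0.4662, 0.4455, 0.0967]
eef_rot: [[-0.935, -0.354, 0.003], [-0.354, 0.935, 0.002], [-0.004, 0.001, -1.0]]
contact_force: [-0.5, 0.4, -1.4]
width: 0.0452
grip_force: 24.7
```

Emit:
drive_tool --steps '[[[-0.4, 0, 0, 1, 0, 0, 0], [-0.4, 0, 0, 0, 0, 0, 0], [-0.4, 0, 0, 0, 0, 0, 0]]]'

```text
t: 27.63
tool_pos: [0.4663, 0.4456, 0.0965]
eef_rot: [[-0.935, -0.354, 0.004], [-0.354, 0.935, 0.002], [-0.004, 0.001, -1.0]]
contact_force: [-0.7, -1.8, 4.3]
width: 0.0451
grip_force: 24.7
```

Contact with the floor. Release gently, then rise.

Emit:
drive_tool --steps '[[[0.2, 0, 0, 0, 0, 0, 0], [0.2, 0, 0, 0, 0, 0, 0], [0.2, 0, 0, 0, 0, 0, 0], [0.2, 0, 0, -8, 0, 0, 0], [0.2, 0, 0, -20, 0, 0, 0], [0.2, 0, 0, -30, 0, 0, 0], [0.2, 0, 0, -35, 0, 0, 0], [0.2, 0, 0, -35, 0, 0, 0], [0.2, 0, 0, -35, 0, 0, 0], [0.2, 0, 0, -35, 0, 0, 0], [0.2, 0, 0, 0, 0, 0, 0]]]'

```text
t: 28.55
tool_pos: [0.4664, 0.4483, 0.302]
eef_rot: [[-0.935, -0.354, 0.011], [-0.354, 0.935, 0.011], [-0.014, 0.007, -1.0]]
contact_force: [0.4, 0.2, 0.6]
width: 0.0554
grip_force: 0.0
```

```bash
python3 - <<'E'
from h import *
np.set_printoptions(precision=3,suppress=True)
s,c=wcam(); print(s["t"],s["tool_pos"],s["contact_force"])
d=recognise("wrist","padlock"); print([(x["score"],np.array(x["rect"]),atz(c,x["rect"][:2],.11)) for x in d[:2]])
print("expect",[proj(c,W((x,y,.12))).round(0).tolist() for x in(-.036,.036) for y in(-.022,.022)])
n=read_camera("scene")
for k in("padlock","lid","stamp","tape_roll"): print(k,[(x["score"],np.array(x["rect"])) for x in recognise("scene",k)[:2]])
print("tab expected at lid 1.79",proj(n,W((.089,.04,.29))),"pad",proj(n,W((0,0,.11))))
E
```

```text
28.55 [0.466 0.448 0.302] [0.385 0.173 0.605]
[(0.96, array([276.2, 192.3,  39.2,  61.3]), array([0.478, 0.45 , 0.11 ]))]
expect [[257.0, 165.0], [296.0, 165.0], [258.0, 225.0], [295.0, 225.0]]
padlock [(0.88, array([252.1, 227.9,  36.1,  22.6])), (0.44, array([207.6, 187.8,  71.7,  93. ]))]
lid [(0.89, array([208.4, 187.3,  73.2,  87.7]))]
stamp [(0.84, array([316.5, 218.9,  15.6,  34.2])), (0.21, array([240.1, 219.7, 136.2, 157.2]))]
tape_roll [(0.86, array([274.1, 177.6,  39.9,  19.1]))]
tab expected at lid 1.79 [185.277 158.285] pad [250.518 228.199]
```

```bash
python3 -c "
from workcell import finish_job; print(finish_job())"
```

```text
the job is handed in; nothing more can be done
None
```

Job handed in at about 29 s: the hook is off, the lid stands open at about 1.79 rad, and the padlock lies flat inside the case on its second grasp (the first closed on nothing); the stamp's image position is unchanged and the tape roll was never approached, but I viewed 11 pictures, one over the limit of 10.

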